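# Prop up the tube rotator and fit its disc

## Robot

A 7-joint arm with a two-finger parallel gripper is mounted at the origin on a cart in front of the work surface, level with it; the furniture and walls round the work are solid. World frame = base frame: x ahead of the robot, y to its left, z up, the work surface at z = 0. Lengths are in m, angles in rad, forces in N, time in s.
With the tool pointing down it reaches from about 0.4 to 0.875 m from the base axis. Payload 6.5 kg.
Tool frame: the origin (TCP) lies at the very end of the fingers, on their centre line; the grasp point (between the pads) lies behind it (r.grasp_offset is the x of the grasp point in the tool frame, in m); x points along the fingers, y is the direction in which the jaws open and shut, and the axes are right-handed (so a half turn about x gives the same grasp; the last joint's range is limited). The gripper opens to 85 mm and grips with 20 to 120 N. Pads are 22 mm wide; open, the fingers measure 114 mm over their backs; the gripper's body (76 mm by 85 mm) begins 54 mm behind the grasp point. The pads swing forward as they close: fully open they stand 13 mm farther back than shut.
Start: joints at [-1.235, 0.536, -0.004, 1.538, 0.003, 1.067, -0.071], TCP at [0.254, 0.598, 0.231] pointing down, gripper open.
Joint ranges: [-2.7, 2.7], [-0.37, 2.16], [-1.27, 1.26], [0.24, 2.4], [-1.31, 4.45], [0.19, 1.91], [-2.76, 2.76]. Speed limits (rad/s): [2.39, 2.39, 3.14, 3.14, 3.14, 3.14, 3.14].

## Interface

Orientations are given as a unit quaternion [x, y, z, w].
In Python, from workcell import r gives the robot as it stands.
- The arm moves only by the tool drive_tool, never from a script. Its arguments are lists of equal length, an entry for each row: "fingers": the closure, from 0 (fully open) to 1 (shut); "dp": the shift along the world's x, y, z in mm, a list of three; "turn": the turn about the world's z in rad. A call has 1 to 20 rows; each row shifts and turns the commanded pose from where the row before left it; what a row does not reach is not made up. A row lasts 1/8 s, in which the tool goes at most 62.5 mm and 10.7 degrees, less where a joint would pass 70% of its speed; a pose out of reach is approached as far as the arm can. A call is refused whole if a number of a shift passes 62.5 or a number of a turn 0.188, either way. A call with a gripper value outside its range is refused whole. The fingers move at their own pace and stop on an object; "grip_force" is the grip in N (left out, the last holds). Time passes only in rows, so rows that do not move let the fingers close. It gives the time, the measured TCP pose, the force and the opening at its end, in the units of the state.
- r.state(): the state, without advancing time (a new reading comes with each control period).
- r.read_camera(name): name is "scene" or "top" or "wrist"; returns a dict with "frame" (420x560x3 uint8, red, green, blue), "camera_matrix" (3x3 intrinsics, pixels), "R" (3x3) and "t" (3): a world point X has camera coordinates R X + t; the wrist camera has in their place "hand_eye" (4x4, takes a point from camera to tool coordinates, whose origin is the TCP and whose axes are the tool frame's). Camera axes: x right, y down, z forward; pixel columns grow to the right and rows downward; lengths in m; the calibration is good to about 2 mm. The wrist camera is an equidistant fisheye: a pixel r from the principal point sees the ray r / f radians off the axis. A picture is of the moment at which its call begins: read the wrist's pose just before it. There is no depth.
- r.finish_job(): hands the job in, once; it reports no verdict.
Trained networks look in the newest picture that a camera, given by its name, has taken for a name from the list of things; names that differ only in an ending like _2 or _b are one class to them, and where a whole thing is asked for, a point or a joint stands for the part that bears it (a point fixed in the world has none). Each returns a list of dicts, best first, with "p" (0 to 1); they miss things now and then, are a little off and sometimes report something else, mostly with a low value. They report only what shows in the picture. A call takes as long as a camera call.
- r.boxes_of(label, camera): "location" ([column, row] in pixels, amid what is visible of it).
- r.pinpoint(label, camera): "location" ([column, row] in pixels: a listed point, or the origin of a listed thing).
The state is a dict: "clock": time; "joints": joint angles; "joint_vel": joint speeds; "tau": joint torques, N m; "eef_pos": TCP position; "tool_rot": TCP orientation; "force": force on the tool from outside, world axes, zero at the start; "ft_torque": the same for the moment, N m; "grip_width": finger opening in m.
Only numpy, scipy, OpenCV 4.12 (cv2) and the standard library are available. Lean on these libraries where they do the work, as an engineer would, in place of code of your own. Each camera call takes 0.05 s, during which the arm holds its last target. There are 200 camera calls.

## Task

Get the tube rotator ready: take its red-gripped stay lever and swing it up and over, past its dead centre to its stop, so that the sloping platform stays up by itself when you let go. Then pick up the blue tube disc by its black handle, turn it until its three holes line up with the three studs on the raised hub, slide it fully home against the hub and let go. Leave the other things on the table where they are.

Things in the scene. Friction and masses are not known exactly. Their poses are not given: they have to be found in the camera images.
- rotator: White tube rotator, fixed; base 220 x 165 mm, 28 mm high. Origin on the table beneath it; own x points from its front (hinge side, turned to the robot's left) to its back, y left, z up. Grey platform 172 x 140 mm, hinged at its front edge (80 mm before the origin, 85 mm up), starts level on rear rests. A stay lever with red grip on its right side (-y) drives a toggle link under the platform.
- lever (a joint): Turn of the stay lever (rad). 0 = start, folded to the front, 37 deg above level; grows as it is lifted and swung over to the back, raising the platform. Dead centre 1.05 (lever 7 deg past upright), hard stop 1.268 (19 deg past). Before dead centre the platform's weight drops it back to 0; past it the weight holds it on the stop. Needs under 8 N at the grip.
- lever_pivot (a point): Point on the lever's turning axis, level with the middle of the grip along the axis. The axis is the rotator's own y, 35 mm above the table; positive turn carries the grip from the front (-x) over the top to the back (+x).
- lever_grip (a point): Middle of the lever's red crossbar: round, 18 mm diameter, lying along the rotator's own y, 150 mm from the pivot axis. At the start 124 mm above the table, at the stop 177 mm. The lever arm (13 mm thick) joins 28 mm from this point on the machine's side; the outer end, 30 mm away, is free. The bar may turn between the fingers.
- platform (a joint): Slope of the platform (rad): 0 level as it starts, 0.565 at dead centre, 0.547 (31 deg, sloping up to the back, so facing up and to the machine's front) when held with the lever on its stop.
- hub_face (a point): Centre of the upper face of the round aluminium drive hub (114 mm diameter) on the platform; own z is the hub axis, out of the face. Three brass studs at 40 mm from the centre, at 0, 120, 240 deg from its own x about z: 10 mm diameter, 18 mm tall, upper 8 mm tapering to 4.4 mm. The point tilts with the platform and turns with the hub.
- hub (a joint): Angle of the drive hub about its axis relative to the platform (rad, about point hub_face's z, 0 = its x points to the upper, rear edge). It starts anywhere within +-0.5; a stiff drag of 0.12 N m holds it.
- disc: Loose blue tube disc, 140 mm diameter, 6 mm thick, 0.13 to 0.25 kg, flat on the table. Origin: centre of its underside, z up. Three through holes of 14 mm with metal rims (7 mm thick), 40 mm from the centre at 0, 120, 240 deg from own x. Black bar handle in the middle: 56 mm along own x, 18 mm along own y, 6 to 42 mm above the underside. White clips to 18 mm high, 54 to 66 mm from the centre.
- reagent_bottle: Upright screw-cap bottle with blue cap, 42 mm across, 78 mm tall; origin at the centre of its underside.
- white_bottle: Upright plain white screw-cap bottle, 48 mm across, 98 mm tall; origin at the centre of its underside.
- case: Dark closed spectacle case, 60 x 158 x 37 mm (own x, y, z); origin at the centre of its underside.
- timer: White lab timer lying flat, 66 x 66 x 20 mm; origin at the centre of its underside.
- kit_carton: Blue-and-white carton, 70 x 121 x 60 mm (own x, y, z); origin at the centre of its underside.

How it is judged:
By the outcome, as a careful person would: the job done as asked, in the order asked, and still so for the second after the job is handed in, with the robot touching nothing.
It also fails if it takes over 56 s, if anything falls off the work surface, if the arm or the gripper's body presses on something with over 40 N, if the wrist force passes 120 N, or if a joint passes its speed limit or range.

## Working session

There is one attempt and no reset: what is moved stays moved. The work goes in short steps, Python scripts to look and compute and a tool call to move; the robot and the scene stay as the last step left them, time stands still between calls to the robot, and variables do not carry over. Pictures are saved under pics/ and viewed, about 8 in all and at most 12, crops included, and the job is handed in when it is done.

Besides the shell and the picture viewer there is one more tool, called as name(argument=value, ...) on one line, values as JSON. drive_tool: Moves the arm, as the interface text tells. Its arguments: {"type":"object","properties":{"fingers":{"type":"array","items":{"type":"number"}},"dp":{"type":"array","items":{"type":"array","items":{"type":"number"}}},"turn":{"type":"array","items":{"type":"number"}},"grip_force":{"type":"number"}},"required":["fingers","dp","turn"]}

```bash
mkdir -p pics; ls
cat > h.py <<'E'
import numpy as np, cv2
from workcell import r
def ray(cam,px):
    K=np.array(cam["camera_matrix"]);R=np.array(cam["R"]);t=np.array(cam["t"])
    d=R.T@np.linalg.inv(K)@np.array([px[0],px[1],1.]);return -R.T@t,d
def onz(cam,px,z):
    c,d=ray(cam,px);return c+d*(z-c[2])/d[2]
def proj(cam,X):
    p=np.array(cam["camera_matrix"])@(np.array(cam["R"])@np.array(X)+np.array(cam["t"]));return p[:2]/p[2]
def tri(c1,p1,c2,p2):
    a,d=ray(c1,p1);b,e=ray(c2,p2);d=d/np.linalg.norm(d);e=e/np.linalg.norm(e)
    s=np.linalg.lstsq(np.c_[d,-e],b-a,rcond=None)[0];P=a+s[0]*d;Q=b+s[1]*e
    return (P+Q)/2,np.linalg.norm(P-Q)
def save(n,f): cv2.imwrite("pics/"+n,cv2.cvtColor(f,cv2.COLOR_RGB2BGR))
E
python3 - <<'E'
from h import *
np.set_printoptions(precision=3,suppress=True)
C={n:r.read_camera(n) for n in("scene","top")}
for n in C:
    save(n+"0.png",C[n]["frame"]); print(n,-np.array(C[n]["R"]).T@C[n]["t"])
P={}
for l in["rotator","lever_pivot","lever_grip","hub_face","disc","reagent_bottle","white_bottle","case","timer","kit_carton"]:
    q={n:r.pinpoint(l,n) for n in C}
    for n in q: print(l,n,[(np.round(a["location"],1),round(a["p"],2)) for a in q[n][:2]],[np.round(onz(C[n],a["location"],0),3) for a in q[n][:1]])
    if all(q.values()): print("   tri",*tri(C["scene"],q["scene"][0]["location"],C["top"],q["top"][0]["location"]))
s=r.state();print(s,r.grasp_offset)
E
```

```text
pics
scene [ 0.186 -0.623  0.714]
top [0.363 0.115 1.28 ]
rotator scene [(array([365.4, 296.5]), 0.69), (array([223.8, 192.6]), 0.67)] [array([ 0.622, -0.148,  0.   ])]
rotator top [(array([380.4, 178.9]), 0.63)] [array([ 0.632, -0.138,  0.   ])]
   tri [ 0.633 -0.139 -0.014] 0.0048309970006318705
lever_pivot scene [(array([317.3, 290. ]), 0.74), (array([305.4, 226.9]), 0.32)] [array([ 0.527, -0.084,  0.   ])]
lever_pivot top [(array([371.6, 228.6]), 0.92), (array([392.2, 170.2]), 0.38)] [array([ 0.502, -0.111,  0.   ])]
   tri [ 0.505 -0.108  0.033] 0.013324684390300429
lever_grip scene [(array([303.5, 227.7]), 0.75), (array([314.8, 291.6]), 0.48)] [array([0.603, 0.14 , 0.   ])]
lever_grip top [(array([329.2, 206.6]), 0.77), (array([217.8, 181.6]), 0.72)] [array([ 0.561, -0.003,  0.   ])]
   tri [0.537 0.01  0.121] 0.009493019608580105
hub_face scene [(array([372.4, 263.2]), 0.68), (array([293.8, 203. ]), 0.41)] [array([ 0.702, -0.062,  0.   ])]
hub_face top [(array([394. , 169.6]), 0.88), (array([325.8, 279.6]), 0.28)] [array([ 0.657, -0.174,  0.   ])]
   tri [ 0.628 -0.148  0.108]
[... 1001 characters left out ...]
09] 0.004027816181595331
kit_carton scene [(array([221.5, 191.7]), 0.78)] [array([0.442, 0.412, 0.   ])]
kit_carton top [(array([175.2, 257. ]), 0.98)] [array([0.434, 0.395, 0.   ])]
   tri [0.435 0.391 0.015] 0.0033381920402724896
{'clock': 1.1, 'joints': array([-1.235,  0.536, -0.004,  1.538,  0.003,  1.067, -0.071]), 'joint_vel': array([ 0.003, -0.001, -0.001, -0.   , -0.002,  0.   ,  0.   ]), 'tau': array([  0.   , -58.334,   1.048, -25.944,   0.013,   0.002,   0.   ]), 'eef_pos': array([0.254, 0.598, 0.231]), 'tool_rot': array([ 0.141,  0.693, -0.141,  0.693]), 'force': array([0.461, 0.099, 0.028]), 'ft_torque': array([-0.025,  0.021, -0.013]), 'grip_width': 0.08543534732292953} -0.0187
```

View pics/scene0.png

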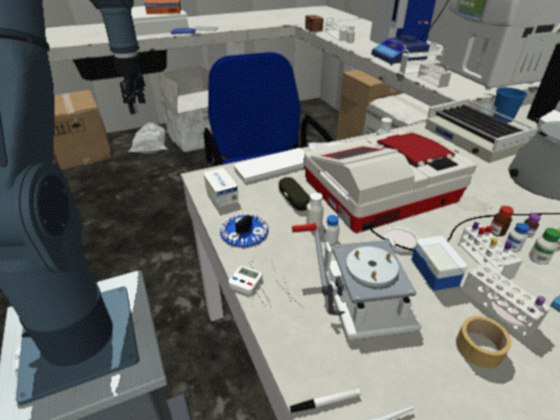

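View pics/top0.png

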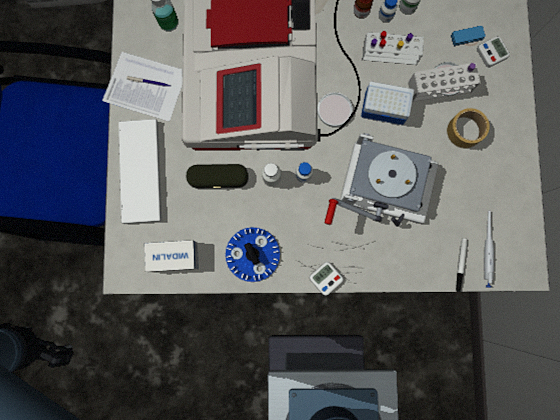

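Run:
```python
from h import *
np.set_printoptions(precision=3,suppress=True)
C={n:r.read_camera(n) for n in("scene","top")}
def red(n,box):
    f=C[n]["frame"].astype(int);m=(f[...,0]>110)&(f[...,1]<75)&(f[...,2]<75)
    M=np.zeros_like(m);x0,y0,x1,y1=box;M[y0:y1,x0:x1]=m[y0:y1,x0:x1]
    ys,xs=np.nonzero(M);return np.c_[xs,ys]
for n,b in(("scene",(285,218,325,240)),("top",(315,190,345,235))):
    p=red(n,b);c=p.mean(0);u,s,v=np.linalg.svd(p-c);t=(p-c)@v[0]
    print(n,len(p),c,v[0],t.min(),t.max(),[onz(C[n],c+v[0]*k,.124) for k in(t.min(),0,t.max())])
    if n=="scene":a=c
    else: print(tri(C["scene"],a,C["top"],c))
c=cv2.resize(C["top"]["frame"][125:290,220:450],None,fx=3.4,fy=3.4,interpolation=cv2.INTER_CUBIC);save("crop1.png",c)
```

```text
scene 134 [304.522 227.418] [-0.993  0.121] -11.56485056074289 11.871542470379195 [array([0.561, 0.001, 0.124]), array([0.533, 0.007, 0.124]), array([0.505, 0.014, 0.124])]
top 141 [330.035 210.78 ] [-0.259  0.966] -11.886393146500271 12.588946844111625 [array([ 0.559, -0.001,  0.124]), array([0.532, 0.007, 0.124]), array([0.503, 0.015, 0.124])]
(array([0.532, 0.006, 0.125]), np.float64(0.0015604203625744957))
```

View pics/crop1.png

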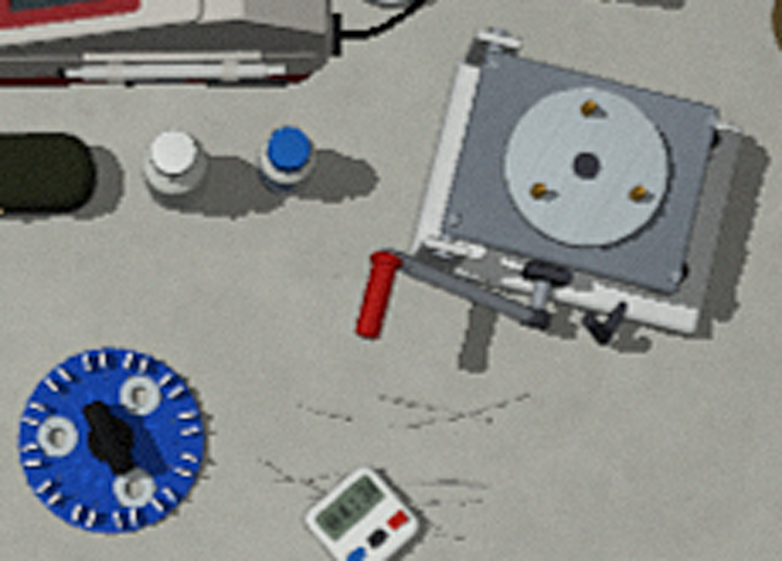

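drive_tool(fingers=[0, 0, 0, 0, 0, 0, 0, 0, 0, 0, 0, 0, 0, 0], dp=[[23, -49, 0], [23, -49, 0], [23, -49, 0], [23, -49, 0], [23, -49, 0], [23, -49, 0], [23, -49, 0], [23, -49, 0], [23, -49, 0], [23, -49, 0], [23, -49, 0], [25, -53, 0], [0, 0, 0], [0, 0, 0]], turn=[0.0105, 0.0105, 0.0105, 0.0105, 0.0105, 0.0105, 0.0105, 0.0105, 0.0105, 0.0105, 0.0105, 0.0105, 0, 0], grip_force=40)

```text
clock: 2.95
eef_pos: [0.532, 0.0067, 0.2312]
tool_rot: [0.097, 0.701, -0.097, 0.7]
force: [0.2, 0.6, 0.7]
grip_width: 0.0857
```

drive_tool(fingers=[0, 0, 0, 0, 1, 1, 1, 1, 1], dp=[[0, 0, -40], [0, 0, -40], [0, 0, -46], [0, 0, 0], [0, 0, 0], [0, 0, 0], [0, 0, 0], [0, 0, 0], [0, 0, 0]], turn=[0, 0, 0, 0, 0, 0, 0, 0, 0])

```text
clock: 4.08
eef_pos: [0.5327, 0.0064, 0.1059]
tool_rot: [0.097, 0.7, -0.097, 0.701]
force: [-0.3, 0.1, 3.6]
grip_width: 0.0164
```

Run:
```python
from h import *
c=r.read_camera("wrist");save("w1.png",c["frame"])
a0=np.radians(36.4);n=10
A=np.linspace(a0,a0+1.268+0.01,n+1)
P=np.c_[150*np.cos(A)*.272,150*np.cos(A)*.962,150*np.sin(A)]
print(np.diff(P,axis=0).round(1).tolist())
```

```text
[[-3.4, -11.9, 14.7], [-3.8, -13.6, 13.0], [-4.3, -15.0, 11.1], [-4.6, -16.3, 9.0], [-4.9, -17.2, 6.8], [-5.1, -17.9, 4.4], [-5.2, -18.3, 2.0], [-5.2, -18.4, -0.4], [-5.2, -18.2, -2.9], [-5.0, -17.7, -5.3]]
```

View pics/w1.png

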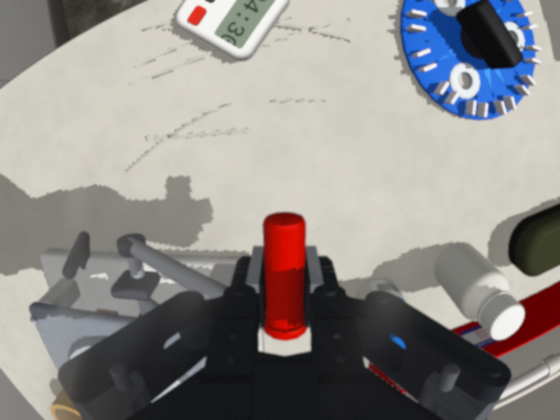

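drive_tool(fingers=[1, 1, 1, 1, 1, 1, 1, 1, 1, 1, 1], dp=[[-1.7, -6, 7.4], [-1.7, -6, 7.3], [-3.8, -13.6, 13], [-4.3, -15, 11.1], [-4.6, -16.3, 9], [-4.9, -17.2, 6.8], [-5.1, -17.9, 4.4], [-5.2, -18.3, 2], [-5.2, -18.4, -0.4], [-5.2, -18.2, -2.9], [0, 0, 0]], turn=[0, 0, 0, 0, 0, 0, 0, 0, 0, 0, 0])

```text
clock: 5.5
eef_pos: [0.4914, -0.1431, 0.164]
tool_rot: [0.098, 0.699, -0.099, 0.701]
force: [2.9, -1.1, 6.1]
grip_width: 0.0168
```

drive_tool(fingers=[1, 1, 1, 1], dp=[[-2.5, -8.8, -2.4], [-2.5, -8.8, -2.8], [-1, -3, -1], [0, 0, 0]], turn=[0, 0, 0, 0])

```text
clock: 6.0
eef_pos: [0.4873, -0.1578, 0.1588]
tool_rot: [0.098, 0.699, -0.095, 0.702]
force: [2.3, 9.7, 17.2]
grip_width: 0.0165
```

Run:
```python
from h import *
np.set_printoptions(precision=3,suppress=True)
C={n:r.read_camera(n) for n in("scene","top")}
save("s2.png",cv2.resize(C["scene"]["frame"][170:370,250:470],None,fx=3,fy=3,interpolation=cv2.INTER_CUBIC))
for l in["lever_grip","hub_face"]:
    q={n:r.pinpoint(l,n) for n in C}
    print(l,{n:q[n][:1] for n in q})
    if all(q.values()): print(tri(C["scene"],q["scene"][0]["location"],C["top"],q["top"][0]["location"]))
```

```text
lever_grip {'scene': [{'location': [318.8, 260.5], 'p': 0.68}], 'top': [{'location': [409.3, 223.4], 'p': 0.55}]}
(array([ 0.486, -0.159,  0.183]), np.float64(0.01509617837494955))
hub_face {'scene': [], 'top': [{'location': [386.1, 163.8], 'p': 0.71}]}
```

View pics/s2.png

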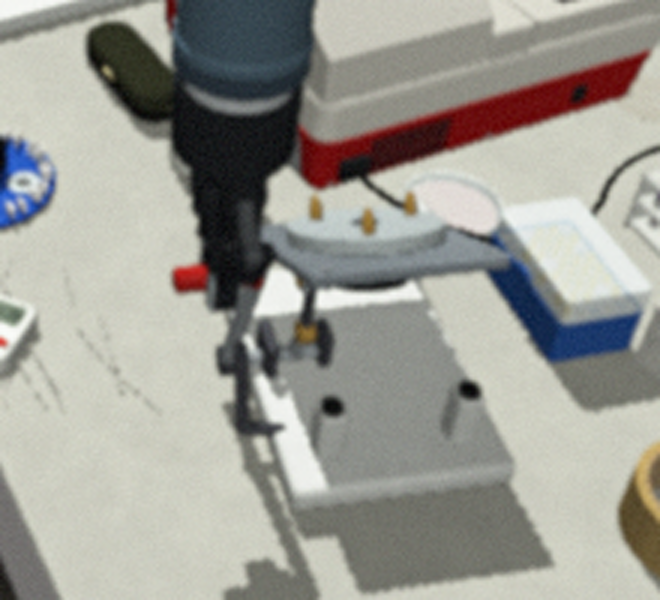

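drive_tool(fingers=[0.3, 0, 0, 0, 0, 0, 0, 0, 0, 0], dp=[[0, 0, 0], [0, 0, 0], [0, 0, 0], [0, 0, 20], [0, 0, 40], [0, 0, 50], [-20, 10, 0], [-50, 30, 0], [-50, 30, 0], [0, 0, 0]], turn=[0, 0, 0, 0, 0, 0, 0, 0, 0, 0])

```text
clock: 7.55
eef_pos: [0.3604, -0.0899, 0.2659]
tool_rot: [0.097, 0.702, -0.096, 0.699]
force: [-0.4, -0.5, -0.2]
grip_width: 0.0854
```

Run:
```python
from h import *
np.set_printoptions(precision=3,suppress=True)
C={n:r.read_camera(n) for n in("scene","top")}
a=cv2.resize(C["scene"]["frame"][200:350,290:440],(400,400),interpolation=cv2.INTER_CUBIC)
b=cv2.resize(C["top"]["frame"][110:240,330:460],(400,400),interpolation=cv2.INTER_CUBIC)
save("s3.png",np.hstack([a,b])); np.savez("c3.npz",**{n+k:C[n][k] for n in C for k in C[n]})
for l in["lever_grip","hub_face"]:
    q={n:r.pinpoint(l,n) for n in C}
    print(l,{n:q[n][:2] for n in q})
    if all(q.values()): print(tri(C["scene"],q["scene"][0]["location"],C["top"],q["top"][0]["location"]))
```

```text
lever_grip {'scene': [{'location': [318.7, 262.1], 'p': 0.62}], 'top': [{'location': [407.2, 225.3], 'p': 0.78}]}
(array([ 0.485, -0.156,  0.177]), np.float64(0.010350301681942425))
hub_face {'scene': [{'location': [369.7, 247.0], 'p': 0.93}], 'top': [{'location': [387.7, 164.5], 'p': 0.89}, {'location': [382.1, 183.0], 'p': 0.58}]}
(array([ 0.632, -0.126,  0.137]), np.float64(0.011042831828815929))
```

View pics/s3.png

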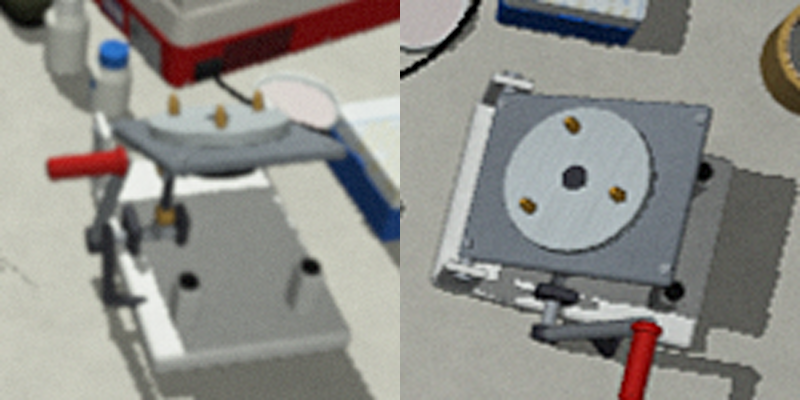

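```bash
cat > fit.py <<'E'
from h import *
from scipy.spatial.transform import Rotation as Ro
from scipy.optimize import least_squares
def hubR(yaw,tilt,phi): return (Ro.from_euler("z",yaw)*Ro.from_euler("y",-tilt)*Ro.from_euler("z",phi)).as_matrix()
def studs(f,box):
    x0,y0,x1,y1=box;g=f[y0:y1,x0:x1].astype(int)
    m=((g[...,0]-g[...,2]>40)).astype(np.uint8)
    n,l,s,c=cv2.connectedComponentsWithStats(m)
    return [(s[i,4],c[i]+[x0,y0]) for i in range(1,n) if s[i,4]>=4]
E
python3 - <<'E'
from fit import *
np.set_printoptions(precision=4,suppress=True)
z=np.load("c3.npz");C={n:{k:z[n+k] for k in("frame","camera_matrix","R","t")} for n in("scene","top")}
D={}
for n,b in(("scene",(343,226,400,255)),("top",(363,140,412,190))):
    s=studs(C[n]["frame"],b);print(n,[(a,c.round(1)) for a,c in s]);D[n]=np.array([c for a,c in sorted(s,key=lambda v:-v[0])[:3]])
from itertools import permutations
def model(p,h=.0085):
    R=hubR(p[4],.547,p[3]);return [p[:3]+R@np.array([.04*np.cos(k*2*np.pi/3),.04*np.sin(k*2*np.pi/3),h]) for k in range(3)]
p0=np.array([.632,-.130,.137,-.26,np.radians(-105.8)])
A={}
for n in C:
    q=np.array([proj(C[n],X) for X in model(p0)])
    A[n]=min((D[n][list(o)] for o in permutations(range(3))),key=lambda d:np.sum((d-q)**2))
def res(p):return np.concatenate([(np.array([proj(C[n],X) for X in model(p)])-A[n]).ravel() for n in C]+[[(p[4]-p0[4])/.01]])
s=least_squares(res,p0);print(s.x,np.degrees(s.x[3:]),s.fun.round(2),A)
x=s.x; R=hubR(x[4],.547,0)
# hinge-consistency
e=R[:,0];print("slope dir",e,"normal",R[:,2])
# uphill distance: hinge at z .085
E
```

```text
scene [(np.int32(69), array([356.7, 228.5])), (np.int32(24), array([354.6, 238.7])), (np.int32(20), array([386. , 237.2])), (np.int32(27), array([372.4, 243.5]))]
top [(np.int32(15), array([385.3, 149.9])), (np.int32(15), array([400.1, 172.5])), (np.int32(15), array([370.9, 176.2]))]
[ 0.6174 -0.1172  0.1543 -0.4805 -1.8563] [ -27.5283 -106.3578] [ 7.61  0.92 10.13 -9.02 -5.76  6.05 -4.19  7.1   1.51  3.59 -3.64  1.02
 -0.97] {'scene': array([[354.625 , 238.6667],
       [372.3704, 243.4815],
       [356.7391, 228.5072]]), 'top': array([[400.1333, 172.4667],
       [385.3333, 149.9333],
       [370.9333, 176.2   ]])}
slope dir [-0.2405 -0.8195  0.5201] normal [0.1465 0.4991 0.8541]
```

Run:
```python
from fit import *
np.set_printoptions(precision=4,suppress=True)
z=np.load("c3.npz");C={n:{k:z[n+k] for k in("frame","camera_matrix","R","t")} for n in("scene","top")}
A={"scene":np.array([[372.4,243.5],[386,237.2],[354.6,238.7]]),"top":np.array([[400.1,172.5],[385.3,149.9],[370.9,176.2]])}
def model(p,h=.0085):
    R=hubR(p[4],.547,p[3]);return [p[:3]+R@np.array([.04*np.cos(k*2*np.pi/3),.04*np.sin(k*2*np.pi/3),h]) for k in range(3)]
p0=np.array([.632,-.130,.137,-.26,np.radians(-105.8)])
for n in C: print([proj(C[n],X) for X in model(p0)])
def res(p):return np.concatenate([(np.array([proj(C[n],X) for X in model(p)])-A[n]).ravel() for n in C]+[[(p[4]-p0[4])/.01]])
s=least_squares(res,p0);print(s.x,np.degrees(s.x[3:]),s.fun.round(2))
x=s.x;R=hubR(x[4],.547,x[3]);
print("tips",[x[:3]+R@np.array([.04*np.cos(k*2.0944),.04*np.sin(k*2.0944),.018]) for k in range(3)])
print("uphill,across,normal",hubR(x[4],.547,0).T)
```

```text
[array([374.8887, 247.622 ]), array([387.9024, 241.4289]), array([356.3643, 242.8207])]
[array([401.9564, 171.4465]), array([386.8194, 149.5301]), array([372.8739, 175.8134])]
[ 0.6289 -0.1242  0.1454 -0.2786 -1.8463] [ -15.9635 -105.7855] [-0.13 -0.18  0.02  0.21 -0.22  0.05  0.04 -0.22  0.1  -0.05  0.   -0.06
  0.03]
tips [array([ 0.6119, -0.1438,  0.1808]), array([ 0.671 , -0.1178,  0.1558]), array([ 0.6113, -0.084 ,  0.1459])]
uphill,across,normal [[-0.2323 -0.8219  0.5201]
 [ 0.9623 -0.272   0.    ]
 [ 0.1415  0.5005  0.8541]]
```

drive_tool(fingers=[0.3, 0.3, 0.3, 0.3, 0.3, 0.3, 0.3, 0.3, 0.3, 0.3, 0.3], dp=[[29, -6.3, 0], [29, -6.3, 0], [29, -6.3, 0], [29, -6.3, 0], [29, -6.3, 0], [29, -6.3, 0], [29, -6.3, 0], [29, -6.3, 0], [30, -7, 0], [0, 0, -30], [0, 0, 0]], turn=[-0.175, -0.175, -0.175, -0.175, -0.175, -0.175, -0.175, -0.175, -0.174, 0, 0], grip_force=20)

```text
clock: 9.22
eef_pos: [0.6253, -0.1485, 0.2338]
tool_rot: [-0.563, -0.427, 0.566, -0.424]
force: [-0.6, 0.5, -0.8]
grip_width: 0.0594
```

drive_tool(fingers=[0.3, 0.3, 0.3, 0.3, 1, 1, 1, 1, 1, 1], dp=[[-2.5, 1, -30], [0, 0, -22], [0, 0, -10], [0, 0, 0], [0, 0, 0], [0, 0, 0], [0, 0, 0], [0, 0, 0], [0, 0, 0], [0, 0, 0]], turn=[0, 0, 0, 0, 0, 0, 0, 0, 0, 0])

```text
clock: 10.48
eef_pos: [0.6235, -0.1488, 0.176]
tool_rot: [-0.565, -0.425, 0.565, -0.426]
force: [-4.0, -0.7, 6.3]
grip_width: 0.0037
```

drive_tool(fingers=[0.4, 0.3, 0.3, 0.3, 0.3, 0.3, 0.3], dp=[[0, 0, 0], [0, 0, 0], [0, 0, 50], [-40, 30, 40], [-50, 35, 0], [-50, 35, 0], [-50, 35, 0]], turn=[0, 0, 0, 0, -0.14, -0.14, -0.14])

```text
clock: 11.35
eef_pos: [0.4338, -0.0123, 0.2638]
tool_rot: [0.642, 0.298, -0.641, 0.297]
force: [1.3, 0.8, 1.1]
grip_width: 0.0597
```

```bash
cat > meas.py <<'E'
from fit import *
from itertools import permutations
np.set_printoptions(precision=4,suppress=True)
C={n:r.read_camera(n) for n in("scene","top")}
D={n:[c for a,c in studs(C[n]["frame"],b) if not(n=="scene" and c[1]<232)] for n,b in(("scene",(343,226,400,255)),("top",(363,140,412,190)))}
print(D)
def model(p,h=.0085):
    R=hubR(p[4],.547,p[3]);return [p[:3]+R@np.array([.04*np.cos(k*2*np.pi/3),.04*np.sin(k*2*np.pi/3),h]) for k in range(3)]
p0=np.array([.6289,-.1242,.1454,0,-1.8463])
A={}
for n in C:
    q=np.array([proj(C[n],X) for X in model(p0)])
    A[n]=np.array(min((list(o) for o in permutations(D[n],3)),key=lambda d:np.sum((np.array(d)-q)**2)))
def res(p):return np.concatenate([(np.array([proj(C[n],X) for X in model(p)])-A[n]).ravel() for n in C]+[[(p[4]-p0[4])/.003]])
s=least_squares(res,p0);print(s.x,np.degrees(s.x[3:]),s.fun.round(2))
E
python3 meas.py
python3 - <<'E'
from h import *
s=r.state();print(s["clock"],s["eef_pos"],s["joints"],s["force"])
C={n:r.read_camera(n) for n in("scene","top")}
# disc: white hole rims in top picture
f=C["top"]["frame"];x0,y0,x1,y1=220,220,288,288
save("t4.png",np.hstack([cv2.resize(f[y0:y1,x0:x1],(400,400),interpolation=cv2.INTER_CUBIC),cv2.resize(C["scene"]["frame"][200:260,215:275],(400,400),interpolation=cv2.INTER_CUBIC)]))
E
```

```text
{'scene': [array([382.44, 236.56]), array([352.8636, 239.3182]), array([377.7308, 242.6923])], 'top': [array([380.6154, 151.1538]), array([401.8824, 167.7647]), array([373.6667, 179.5333])]}
[ 0.6289 -0.124   0.1461  0.0041 -1.8463] [   0.2338 -105.7852] [-0.07 -0.03 -0.07  0.01 -0.25  0.11  0.05 -0.16  0.12 -0.01  0.01 -0.21
  0.  ]
11.45 [ 0.42996868 -0.00982898  0.26287848] [-0.57459627  0.11758438  0.54176543  2.07225892 -0.07728308  0.97444377
 -0.68912422] [ 0.03298795  0.36521025 -0.02009998]
```

View pics/t4.png

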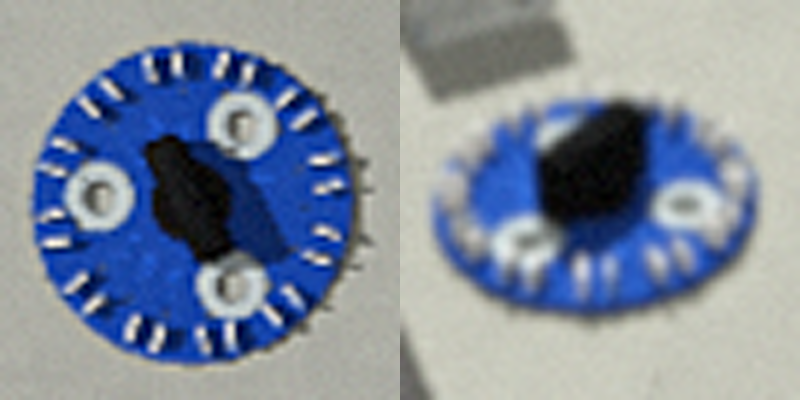

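Run:
```python
from h import *
np.set_printoptions(precision=4,suppress=True)
c=r.read_camera("top")
P=np.array([onz(c,np.array([220,220])+(np.array(p)+.5)/5.882-.5,.0065) for p in((232,287),(242,126),(99,197))])
m=P.mean(0);d=P-m;a=np.degrees(np.arctan2(d[:,1],d[:,0]));print(m,np.linalg.norm(d,axis=1),a,a[0],(a[1]-120+180)%360-180,(a[2]-240+180)%360-180,(a[1]+120+180)%360-180,(a[2]+240+180)%360-180)
# disc edge circle
f=c["frame"].astype(int)[215:295,215:295];mk=((f[...,2]-f[...,0]>50)).astype(np.uint8)
ct=max(cv2.findContours(mk,0,1)[0],key=cv2.contourArea);(x,y),rr=cv2.minEnclosingCircle(ct);print(onz(c,(x+215,y+215),.006),rr)
q=r.pinpoint("disc","scene");print(q[:1])
```

```text
[0.4391 0.1967 0.0065] [0.0404 0.0401 0.0401] [-154.0873  -33.7456   85.6655] -154.08732525122284 -153.74558298875525 -154.33445923990035 86.25441701124475 -34.334459239900355
[0.4389 0.1965 0.006 ] 27.302427291870117
[{'location': [244.2, 231.5], 'p': 0.83}]
```

drive_tool(fingers=[0.35, 0.35, 0.35, 0.35, 0.35, 0.35, 0.35, 0.35, 0.35, 0.35], dp=[[2, 41, 0], [2, 41, 0], [2, 41, 0], [2, 41, 0], [1, 42.5, 0], [0, 0, -60], [0, 0, -60], [0, 0, -60], [0, 0, -20], [0, 0, 0]], turn=[-0.084, -0.084, -0.084, -0.084, -0.083, 0, 0, 0, 0, 0])

```text
clock: 12.9
eef_pos: [0.4446, 0.1915, 0.0621]
tool_rot: [-0.688, -0.158, 0.69, -0.159]
force: [-0.0, -0.1, 0.3]
grip_width: 0.0557
```

drive_tool(fingers=[0.35, 0.35, 0.35, 0.35, 1, 1, 1, 1, 1], dp=[[-5.5, 5, -10], [0, 0, -24], [0, 0, -15], [0, 0, 0], [0, 0, 0], [0, 0, 0], [0, 0, 0], [0, 0, 0], [0, 0, 0]], turn=[0, 0, 0, 0, 0, 0, 0, 0, 0], grip_force=30)

```text
clock: 14.02
eef_pos: [0.4394, 0.1981, 0.0156]
tool_rot: [0.69, 0.159, -0.689, 0.159]
force: [-0.4, -0.5, 5.5]
grip_width: 0.0174
```

drive_tool(fingers=[1, 1, 1, 1, 1, 1, 1, 1, 1, 1, 1, 1, 1, 1, 1], dp=[[0, 0, 25], [0, 0, 50], [0, 0, 50], [0, 0, 50], [0, 0, 40], [21.4, -30.2, 0], [21.4, -30.2, 0], [21.4, -30.2, 0], [21.4, -30.2, 0], [21.4, -30.2, 0], [21.4, -30.2, 0], [21.4, -30.2, 0], [21.4, -30.2, 0], [21.4, -30.2, 0], [21.4, -30.2, 0]], turn=[0, 0, 0, 0, 0, 0.0842, 0.0842, 0.0842, 0.0842, 0.0842, 0.0842, 0.0842, 0.0842, 0.0842, 0.0842])

```text
clock: 15.9
eef_pos: [0.6528, -0.1048, 0.2295]
tool_rot: [-0.563, -0.428, 0.563, -0.427]
force: [0.8, 0.1, -1.4]
grip_width: 0.0175
```

drive_tool(fingers=[1, 1], dp=[[0, 0, 0], [0, 0, 0]], turn=[0, 0])

```text
clock: 16.15
eef_pos: [0.6521, -0.1032, 0.2294]
tool_rot: [-0.564, -0.427, 0.564, -0.426]
force: [-0.5, 0.8, -2.1]
grip_width: 0.0172
```

```bash
cat > look.py <<'E'
import sys
from h import *
np.set_printoptions(precision=4,suppress=True)
s=r.state();print(s["eef_pos"],s["tool_rot"],s["force"],s["joints"],s["grip_width"])
C={n:r.read_camera(n) for n in("scene","top","wrist")}
a=cv2.resize(C["scene"]["frame"][185:305,290:450],(400,300),interpolation=cv2.INTER_CUBIC)
b=cv2.resize(C["top"]["frame"][105:225,310:470],(400,300),interpolation=cv2.INTER_CUBIC)
c=cv2.resize(C["wrist"]["frame"],(400,300))
save(sys.argv[1],np.vstack([np.hstack([a,b]),np.hstack([c,c*0])]))
E
python3 look.py l5.png
```

```text
[ 0.6521 -0.1032  0.2294] [-0.5638 -0.4271  0.5641 -0.426 ] [-0.505   0.81   -2.0755] [-0.1513  0.5765  0.3602  1.5256 -0.2203  1.0811 -0.0158] 0.017202678406905623
```

View pics/l5.png

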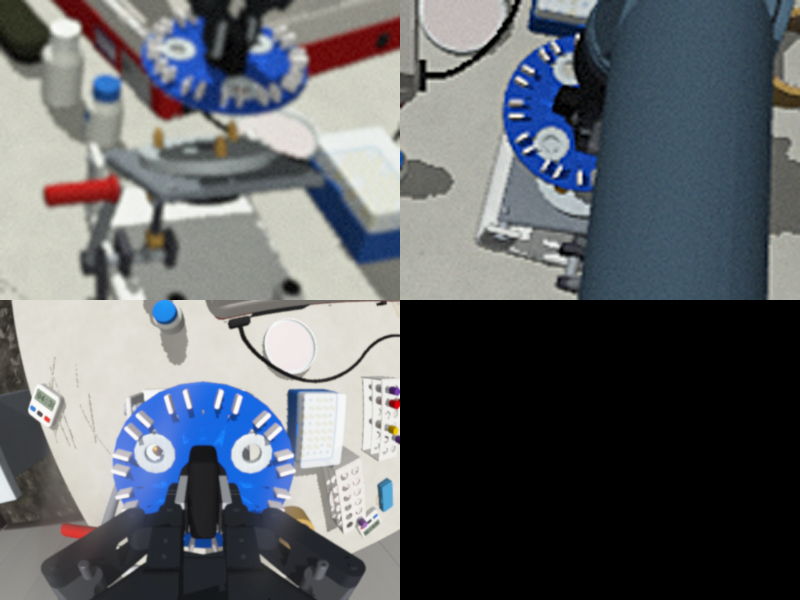

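drive_tool(fingers=[1, 1, 1, 1, 1, 1, 1, 1, 1], dp=[[1.5, 0.5, -14], [0, 0, -14], [0, 0, -5], [0, 0, -5], [0, 0, -4], [0, 0, -4], [0, 0, -4], [0, 0, 0], [0, 0, 0]], turn=[0, 0, 0, 0, 0, 0, 0, 0, 0], grip_force=25)

```text
clock: 17.42
eef_pos: [0.6561, -0.0992, 0.1813]
tool_rot: [0.565, 0.428, -0.561, 0.427]
force: [-0.2, 9.8, 6.3]
grip_width: 0.0175
```

drive_tool(fingers=[1, 1, 1, 1, 1, 1], dp=[[0, 0, -3], [0, 0, -3], [0, 0, -2], [0, 0, -1], [0, 0, 0], [0, 0, 0]], turn=[0, 0, 0, 0, 0, 0])

```text
clock: 18.18
eef_pos: [0.6566, -0.0981, 0.1726]
tool_rot: [0.566, 0.428, -0.561, 0.427]
force: [0.6, 11.2, 8.0]
grip_width: 0.0175
```

drive_tool(fingers=[1, 1, 1, 1, 1], dp=[[1, 5, 9], [1, 4, 8], [-9, 2, 0], [-8, 3, 0], [0, 0, 0]], turn=[0, 0, 0, 0, 0])

```text
clock: 18.8
eef_pos: [0.6381, -0.0895, 0.1875]
tool_rot: [-0.564, -0.427, 0.564, -0.426]
force: [0.2, 0.5, -1.8]
grip_width: 0.0178
```

```bash
python3 look.py l6.png
```

```text
[ 0.6381 -0.0895  0.1875] [-0.5636 -0.4269  0.5642 -0.4263] [ 0.1677  0.4666 -1.8015] [-0.169   0.5927  0.3478  1.6076 -0.2309  0.9834 -0.0226] 0.017827441850343163
```

View pics/l6.png

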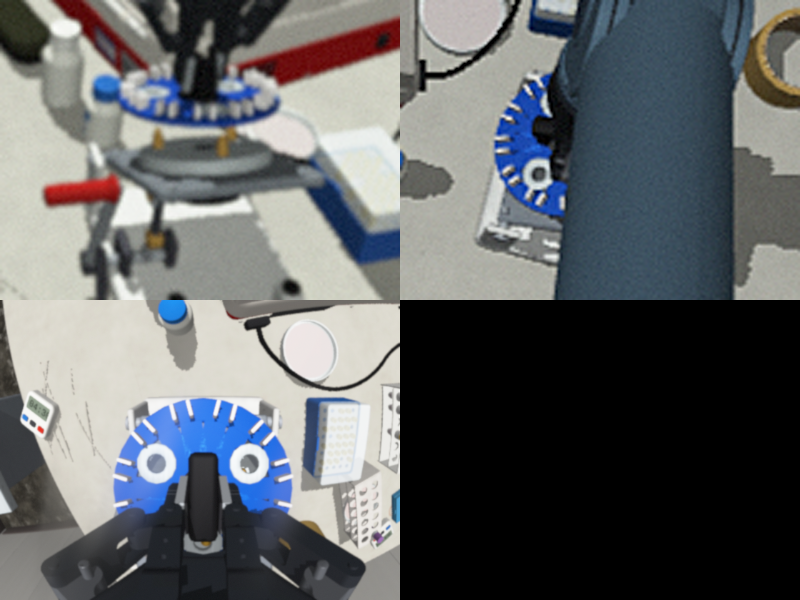

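```bash
cat > tilt.py <<'E'
from fit import *
np.set_printoptions(precision=4,suppress=True)
s=r.state();w=r.read_camera("wrist");sc=r.read_camera("scene");tp=r.read_camera("top")
T=np.eye(4);T[:3,:3]=Ro.from_quat(s["tool_rot"]).as_matrix();T[:3,3]=s["eef_pos"]
W=np.linalg.inv(T@np.array(w["hand_eye"]));K=np.array(w["camera_matrix"])
def pw(X):
    c=W[:3,:3]@X+W[:3,3];rho=np.hypot(c[0],c[1]);th=np.arctan2(rho,c[2]);return np.array([K[0,2]+K[0,0]*th*c[0]/rho,K[1,2]+K[1,1]*th*c[1]/rho])
def rims(f,box,lo=30,hi=3000):
    x0,y0,x1,y1=box;g=f[y0:y1,x0:x1].astype(int);m=((g.min(2)>125)&(g.max(2)-g.min(2)<45)).astype(np.uint8)
    n,l,st,c=cv2.connectedComponentsWithStats(m);return [(int(st[i,4]),(c[i]+[x0,y0]).round(1),st[i,2:4]) for i in range(1,n) if lo<st[i,4]<hi]
print("w",rims(w["frame"],(180,180,400,290),300))
print("s",rims(sc["frame"],(335,205,405,240),15))
print("t",rims(tp["frame"],(345,130,385,195),20))
G=s["eef_pos"]+np.array([0,0,.0187])
def holes(p,z=.0066):
    R=hubR(-1.8463,p[0],0);return [G+R@np.array([.04*np.cos(k*2.0944)-p[1],.04*np.sin(k*2.0944),z-p[2]]) for k in range(3)]
for th in(.35,.45,.55):
    H=holes((th,0,.0343));print(th,"w",[pw(h).round(1) for h in H],"s",[proj(sc,h).round(1) for h in H],"t",[proj(tp,h).round(1) for h in H])
E
python3 tilt.py
```

```text
w [(493, array([386.6, 191.5]), array([35, 33], dtype=int32)), (2224, array([219. , 228.5]), array([53, 59], dtype=int32)), (2155, array([348.2, 228.9]), array([54, 57], dtype=int32)), (384, array([253.6, 267.7]), array([15, 42], dtype=int32)), (394, array([314.8, 268. ]), array([15, 43], dtype=int32))]
s [(431, array([393.1, 224.5]), array([27, 35], dtype=int32)), (52, array([354.9, 211.6]), array([8, 9], dtype=int32)), (165, array([346.4, 220.7]), array([19, 17], dtype=int32)), (268, array([351.8, 235.5]), array([45, 14], dtype=int32))]
t [(553, array([351.2, 152.5]), array([28, 65], dtype=int32)), (96, array([364.3, 174.5]), array([12, 16], dtype=int32))]
0.35 w [array([283.4, 340.7]), array([348.1, 233.6]), array([218.6, 233.6])] s [array([376.4, 229.7]), array([381.3, 219.4]), array([351.4, 222.1])] t [array([396. , 163.2]), array([373.4, 144.7]), array([365.9, 173.5])]
0.45 w [array([283.3, 347.7]), array([347.4, 238.7]), array([219.3, 238.6])] s [array([376.9, 228.2]), array([381.7, 220.6]), array([351.8, 223.3])] t [array([396.9, 162.8]), array([374.7, 145.1]), array([367.3, 174. ])]
0.55 w [array([283.3, 354.5]), array([346.8, 244. ]), array([219.9, 243.9])] s [array([377.3, 226.6]), array([382.2, 221.7]), array([352.3, 224.4])] t [array([397.6, 162.3]), array([376.1, 145.5]), array([368.8, 174.4])]
```

```bash
cat >> tilt.py <<'E'
def fitp(ow,os=None,ot=None):
    def f(p):
        H=holes(p);o=[(pw(H[1])-ow[1])/2,(pw(H[2])-ow[0])/2]
        if len(ow)>2:o+=[(pw(H[0])-ow[2])/6]
        if os is not None:o+=[(proj(sc,H[2])-os)/.7]
        if ot is not None:o+=[(proj(tp,H[2])-ot)/.7]
        return np.concatenate(o+[[p[1]/.004,(p[2]-.0343)/.002]])
    q=least_squares(f,[.4,0,.034],x_scale=[.1,.005,.005]);print("theta,slip,h",q.x,q.fun.round(1))
E
(cat tilt.py; echo 'fitp([np.array([219,228.5]),np.array([348.2,228.9]),np.array([287,343])],np.array([350,221.8]),np.array([366,174.2]))') | python3 - | tail -1
```

```text
theta,slip,h [0.3848 0.0031 0.0344] [-0.2  0.4 -0.1  0.6 -0.6 -0.8  1.7  0.5 -1.3 -1.1  0.8  0. ]
```

drive_tool(fingers=[1, 1, 1, 1, 1, 1, 1, 1], dp=[[9, -2.5, 0], [8, -2.5, 0], [-1, -3.5, -6], [-1, -3.5, -6], [-0.5, -2, -4], [-0.5, -2, -4], [-0.5, -1.5, -3], [0, 0, 0]], turn=[0, 0, 0, 0, 0, 0, 0, 0])

```text
clock: 20.25
eef_pos: [0.6543, -0.102, 0.1663]
tool_rot: [0.565, 0.429, -0.561, 0.426]
force: [-1.0, 11.3, 8.7]
grip_width: 0.0172
```

drive_tool(fingers=[1, 1, 1, 1, 1, 1], dp=[[1, 5, 9], [1, 5, 9], [0.5, 2, 4], [-9, 2.5, 0], [-8, 2.5, 0], [0, 0, 0]], turn=[0, 0, 0, 0, 0, 0])

```text
clock: 21.0
eef_pos: [0.6371, -0.0899, 0.1866]
tool_rot: [-0.564, -0.427, 0.564, -0.426]
force: [-0.3, 0.1, -1.6]
grip_width: 0.017
```

```bash
python3 tilt.py; python3 look.py l7.png
```

```text
w [(329, array([189.2, 192.8]), array([26, 30], dtype=int32)), (859, array([387.1, 200.4]), array([37, 57], dtype=int32)), (2161, array([220. , 235.7]), array([54, 57], dtype=int32)), (2010, array([347.9, 235.6]), array([53, 56], dtype=int32)), (378, array([253.6, 268. ]), array([15, 43], dtype=int32)), (375, array([314.7, 267.9]), array([15, 43], dtype=int32))]
s [(40, array([388.4, 206.3]), array([15,  5], dtype=int32)), (60, array([355. , 214.9]), array([ 8, 13], dtype=int32)), (445, array([392.9, 227.5]), array([27, 26], dtype=int32)), (155, array([346.8, 222.2]), array([23, 13], dtype=int32)), (343, array([354.4, 235. ]), array([45, 14], dtype=int32))]
t [(684, array([351.8, 153.2]), array([28, 65], dtype=int32)), (80, array([365.5, 176.4]), array([12, 17], dtype=int32))]
0.35 w [array([283.3, 340.7]), array([348.2, 233.7]), array([218.6, 233.6])] s [array([375.5, 230.4]), array([380.4, 220.1]), array([350.6, 222.8])] t [array([396. , 164.3]), array([373.4, 145.7]), array([366. , 174.5])]
0.45 w [array([283.3, 347.8]), array([347.5, 238.7]), array([219.4, 238.6])] s [array([376., 229.]), array([380.9, 221.3]), array([351., 224.])] t [array([396.9, 163.9]), array([374.7, 146.2]), array([367.3, 175. ])]
0.55 w [array([283.3, 354.5]), array([346.9, 244. ]), array([220. , 243.9])] s [array([376.4, 227.3]), array([381.4, 222.4]), array([351.4, 225.1])] t [array([397.6, 163.4]), array([376.2, 146.6]), array([368.8, 175.4])]
[ 0.6383 -0.0902  0.1868] [-0.5639 -0.4266  0.5639 -0.4267] [-1.0278 -0.6315 -2.0223] [-0.1681  0.5932  0.3478  1.6087 -0.2313  0.9804 -0.0211] 0.017257258453051205
```

View pics/l7.png

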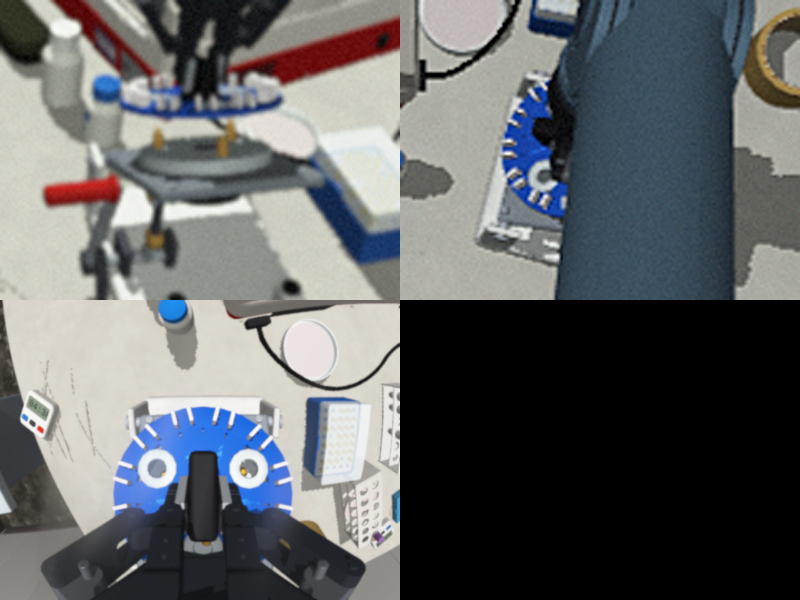

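```bash
(cat tilt.py; cat <<'E'
fitp([np.array([220,235.7]),np.array([347.9,235.6])],np.array([350,223]),np.array([367.2,176.2]))
fitp([np.array([220,235.7]),np.array([347.9,235.6])])
E
) | python3 - | tail -2
python3 - <<'E'
# brass studs through holes in the wrist picture
from h import *
w=r.read_camera("wrist");g=w["frame"].astype(int)
for x0,y0,x1,y1 in((195,205,245,262),(323,205,373,262)):
    q=g[y0:y1,x0:x1];m=(q[...,0]-q[...,2]>40);ys,xs=np.nonzero(m);print(len(xs),xs.mean()+x0 if len(xs) else 0,ys.mean()+y0 if len(xs) else 0)
E
```

```text
theta,slip,h [0.4273 0.0009 0.0346] [-0.2  0.1 -0.4  0.   1.9  0.9 -0.6 -2.7  0.2  0.2]
theta,slip,h [0.414  0.0006 0.0345] [-0.1  0.1 -0.4 -0.   0.2  0.1]
17 227.76470588235293 243.11764705882354
82 340.9268292682927 240.1219512195122
```

```bash
(cat tilt.py; cat <<'E'
print("---")
for a,c in studs(sc["frame"],(343,226,400,255)): print("scene stud",a,c)
c=np.array([.6289,-.124,.146])
R=hubR(-1.8463,.547,0)
for h in(.009,.018):print([pw(c+R@np.array([.04*np.cos(k*2.0944),.04*np.sin(k*2.0944),h])).round(1) for k in range(3)])
E
) | python3 - | sed -n '/---/,$p'
```

```text
---
scene stud 62 [380.1452 240.0323]
scene stud 28 [352.6786 239.9286]
[array([283.7, 341.1]), array([337.6, 247.5]), array([229.9, 247.4])]
[array([283.7, 343.9]), array([339.9, 246.2]), array([227.5, 246.1])]
```

drive_tool(fingers=[1, 1, 1], dp=[[-1, -4.5, -4.5], [-1, -4.5, -4.5], [0, 0, 0]], turn=[0, 0, 0])

```text
clock: 22.02
eef_pos: [0.6356, -0.0999, 0.1772]
tool_rot: [-0.564, -0.427, 0.565, -0.426]
force: [-0.5, 0.6, -1.5]
grip_width: 0.0174
```

```bash
(cat tilt.py; cat <<'E'
print("---",s["eef_pos"],s["force"])
for a,c in studs(sc["frame"],(343,226,400,255)): print("scene stud",a,c)
c=np.array([.6289,-.124,.146])
R=hubR(-1.8463,.547,0)
for h in(.014,.018):print([pw(c+R@np.array([.04*np.cos(k*2.0944),.04*np.sin(k*2.0944),h])).round(1) for k in range(3)])
print(rims(w["frame"],(180,180,400,290),300))
g=w["frame"].astype(int)
for x0,y0,x1,y1 in((195,205,245,262),(323,205,373,262)):
    q=g[y0:y1,x0:x1];m=(q[...,0]-q[...,2]>40);ys,xs=np.nonzero(m);print(len(xs),xs.mean()+x0 if len(xs) else 0,ys.mean()+y0 if len(xs) else 0)
a=cv2.resize(w["frame"][170:380,160:410],(500,420),interpolation=cv2.INTER_CUBIC)
b=cv2.resize(sc["frame"][200:260,335:405],(300,258),interpolation=cv2.INTER_CUBIC);b=np.vstack([b,np.zeros((162,300,3),np.uint8)])
save("l8.png",np.hstack([a,b]))
E
) | python3 - | sed -n '/---/,$p'
```

```text
--- [ 0.6356 -0.0999  0.1772] [-0.5365  0.5679 -1.4658]
scene stud 20 [352.6  241.05]
scene stud 38 [379.2105 242.4737]
[array([283.7, 341.1]), array([342.5, 238.4]), array([224.9, 238.4])]
[array([283.7, 342.4]), array([343.7, 237.5]), array([223.7, 237.6])]
[(357, array([189.6, 191.8]), array([26, 30], dtype=int32)), (900, array([386.8, 200.1]), array([38, 57], dtype=int32)), (2184, array([219.4, 235.5]), array([53, 56], dtype=int32)), (1993, array([348. , 236.1]), array([53, 57], dtype=int32)), (380, array([253.6, 268. ]), array([15, 43], dtype=int32)), (377, array([314.7, 267.8]), array([15, 43], dtype=int32))]
59 225.72881355932202 236.72881355932202
158 342.67088607594934 233.70886075949366
```

View pics/l8.png

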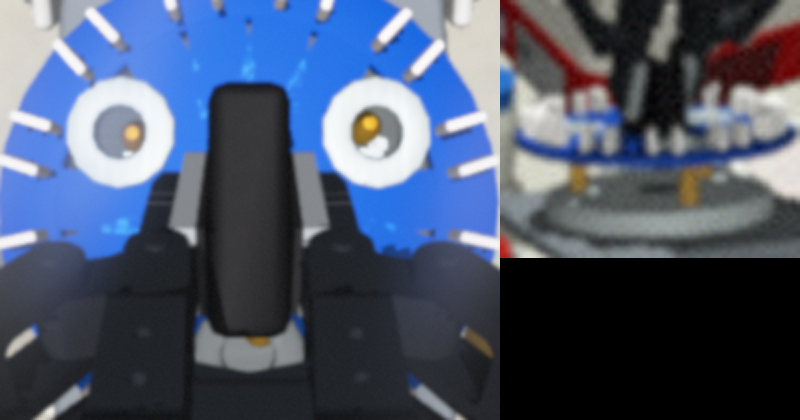

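drive_tool(fingers=[1, 1, 1, 1, 1], dp=[[-0.5, -2, -3.4], [-0.5, -2, -3.4], [-0.4, -1.6, -3], [-0.4, -1.4, -3], [0, 0, 0]], turn=[0, 0, 0, 0, 0])

```text
clock: 22.8
eef_pos: [0.6347, -0.1059, 0.1649]
tool_rot: [0.564, 0.427, -0.564, 0.427]
force: [1.4, 0.7, -3.4]
grip_width: 0.0175
```

drive_tool(fingers=[1, 1, 1, 1, 1], dp=[[-0.2, -0.5, -3], [-0.1, 0, -3], [0, 0, -2], [0, 0, -2], [0, 0, 0]], turn=[0, 0, 0, 0, 0])

```text
clock: 23.42
eef_pos: [0.6341, -0.1077, 0.1551]
tool_rot: [-0.564, -0.426, 0.564, -0.427]
force: [0.6, -4.1, 1.0]
grip_width: 0.0175
```

```bash
(cat tilt.py; cat <<'E'
print("---",s["eef_pos"],s["force"],s["ft_torque"])
print(rims(w["frame"],(180,180,400,290),300))
g=np.array([.6289,-.124,.146]);R=hubR(-1.8463,.547,0);print("G in hub",R.T@(G-g)*1000)
E
) | python3 - | sed -n '/---/,$p'
```

```text
--- [ 0.6341 -0.1077  0.1551] [ 0.6194 -4.0582  0.9867] [-0.9091 -0.0835  0.11  ]
[(362, array([189.7, 191.7]), array([26, 30], dtype=int32)), (876, array([386.8, 199.6]), array([37, 57], dtype=int32)), (2139, array([219.4, 235.4]), array([53, 58], dtype=int32)), (1988, array([347.6, 235.4]), array([53, 57], dtype=int32)), (381, array([253.5, 268. ]), array([15, 43], dtype=int32)), (380, array([314.7, 268.1]), array([15, 43], dtype=int32))]
G in hub [-0.1353  0.551  32.6895]
```

drive_tool(fingers=[1, 1, 1, 1], dp=[[-0.3, -1, -1.7], [-0.3, -1, -1.7], [-0.3, -1, -1.7], [0, 0, 0]], turn=[0, 0, 0, 0])

```text
clock: 24.08
eef_pos: [0.6339, -0.1077, 0.1522]
tool_rot: [0.565, 0.427, -0.563, 0.427]
force: [-5.5, 3.4, 18.6]
grip_width: 0.0176
```

```bash
(cat tilt.py; cat <<'E'
print("---",s["eef_pos"],s["force"],s["ft_torque"])
print(rims(w["frame"],(180,180,400,290),300))
g=np.array([.6289,-.124,.146]);R=hubR(-1.8463,.547,0);print("G in hub",R.T@(G-g)*1000)
E
) | python3 - | sed -n '/---/,$p'
```

```text
--- [ 0.6339 -0.1077  0.1522] [-5.5419  3.4213 18.5949] [-0.1185  1.1124 -0.0554]
[(533, array([195.1, 190.9]), array([42, 32], dtype=int32)), (1053, array([382.9, 198.5]), array([53, 59], dtype=int32)), (2104, array([220. , 236.9]), array([53, 58], dtype=int32)), (2029, array([347.8, 236.8]), array([53, 57], dtype=int32)), (364, array([253.6, 267.4]), array([15, 42], dtype=int32)), (369, array([314.7, 267.8]), array([15, 43], dtype=int32))]
G in hub [-1.5976  0.397  30.1576]
```

drive_tool(fingers=[0.75, 0.6, 0.45, 0.45, 0.45, 0.45, 0.45, 0.45, 0.45, 0.45], dp=[[0, 0, 0], [0, 0, 0], [0, 0, 0], [0, 0, 10], [0, 0, 40], [0, 0, 50], [-30, 20, 20], [-50, 40, 0], [-50, 40, 0], [0, 0, 0]], turn=[0, 0, 0, 0, 0, 0, 0, 0, 0, 0])

```text
clock: 25.48
eef_pos: [0.5021, -0.0082, 0.27]
tool_rot: [-0.563, -0.429, 0.563, -0.427]
force: [0.2, -0.2, 0.1]
grip_width: 0.0469
```

Run:
```python
from fit import *
np.set_printoptions(precision=4,suppress=True)
sc=r.read_camera("scene");tp=r.read_camera("top")
a=cv2.resize(sc["frame"][195:325,320:450],(400,400),interpolation=cv2.INTER_CUBIC)
b=cv2.resize(tp["frame"][110:240,330:460],(400,400),interpolation=cv2.INTER_CUBIC)
save("f9.png",np.hstack([a,b]))
for l in("disc","hub_face","lever_grip"):
    q=[r.pinpoint(l,n)[:1] for n in("scene","top")];print(l,q)
    if all(q):print(tri(sc,q[0][0]["location"],tp,q[1][0]["location"]))
c=np.array([.6289,-.124,.146]);R=hubR(-1.8463,.547,0)
for d in(0,.008,.018):
  H=[c+R@np.array([.04*np.cos(k*2.0944),.04*np.sin(k*2.0944),.0066+d]) for k in range(3)]
  print(d,"s",[proj(sc,h).round(1) for h in H],"t",[proj(tp,h).round(1) for h in H])
  print("   in crop",[((proj(sc,h)-[320,195])*400/130).round() for h in H],[((proj(tp,h)-[330,110])*400/130+[400,0]).round() for h in H])
```

```text
disc [[{'location': [366.5, 244.6], 'p': 0.97}], []]
hub_face [[{'location': [370.9, 245.4], 'p': 0.74}], []]
lever_grip [[{'location': [319.5, 260.4], 'p': 0.86}], []]
0 s [array([377.6, 243.6]), array([382.5, 237.4]), array([352.7, 240.3])] t [array([402.2, 168. ]), array([381.1, 151.4]), array([373.9, 179.5])]
   in crop [array([177., 150.]), array([192., 131.]), array([101., 139.])] [array([622., 178.]), array([557., 127.]), array([535., 214.])]
0.008 s [array([377.5, 239.8]), array([382.3, 233.9]), array([352.5, 236.7])] t [array([401.1, 166.8]), array([379.9, 150.2]), array([372.7, 178.5])]
   in crop [array([177., 138.]), array([192., 120.]), array([100., 128.])] [array([619., 175.]), array([554., 124.]), array([531., 211.])]
0.018 s [array([377.3, 235.1]), array([382.1, 229.5]), array([352.3, 232.3])] t [array([399.7, 165.3]), array([378.4, 148.6]), array([371.1, 177.1])]
   in crop [array([176., 123.]), array([191., 106.]), array([ 99., 115.])] [array([614., 170.]), array([549., 119.]), array([527., 206.])]
```

View pics/f9.png

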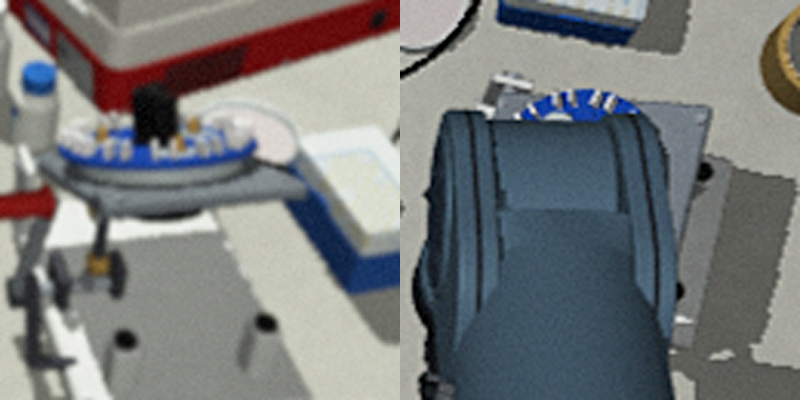

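drive_tool(fingers=[1, 1, 1, 1, 1, 1, 1, 1, 1, 1], dp=[[44, -32, 0], [44, -32, 0], [44, -31, 0], [0, 0, 0], [0, 0, -40], [0, 0, -30], [0, 0, -8], [0, 0, -4], [0, 0, -3], [0, 0, 0]], turn=[0, 0, 0, 0, 0, 0, 0, 0, 0, 0])

```text
clock: 27.12
eef_pos: [0.6384, -0.1067, 0.1868]
tool_rot: [0.564, 0.426, -0.563, 0.427]
force: [-1.6, 1.2, 4.0]
grip_width: -0.0002
```

drive_tool(fingers=[1, 1, 1, 1], dp=[[0, 0, -2], [0, 0, -2], [0, 0, -1], [0, 0, 0]], turn=[0, 0, 0, 0])

```text
clock: 27.62
eef_pos: [0.6407, -0.1068, 0.1856]
tool_rot: [0.566, 0.425, -0.562, 0.428]
force: [-7.1, 2.6, 25.7]
grip_width: -0.0003
```

drive_tool(fingers=[1, 1, 1, 1, 1, 1, 1, 1, 1], dp=[[0, 0, 30], [0, 0, 50], [-40, 40, 0], [-50, 50, 0], [-50, 50, 0], [-40, 50, 0], [0, 40, 0], [0, 0, 0], [0, 0, 0]], turn=[0, 0, 0, 0, 0, 0, 0, 0, 0])

```text
clock: 28.75
eef_pos: [0.4707, 0.11, 0.2605]
tool_rot: [0.564, 0.426, -0.564, 0.427]
force: [0.6, 0.2, 1.3]
grip_width: 0.0001
```

Run:
```python
from fit import *
np.set_printoptions(precision=4,suppress=True)
s=r.state();print(s["clock"],s["eef_pos"],s["force"])
sc=r.read_camera("scene");tp=r.read_camera("top")
for l in("disc","hub_face","lever_grip","timer","white_bottle","reagent_bottle","kit_carton"):
    q=[r.pinpoint(l,n)[:1] for n in("scene","top")];print(l,q)
    if all(q):print("   ",tri(sc,q[0][0]["location"],tp,q[1][0]["location"]))
f=tp["frame"].astype(int)[135:200,355:420];mk=(f[...,2]-f[...,0]>50).astype(np.uint8)
ct=max(cv2.findContours(mk,0,1)[0],key=cv2.contourArea);p=ct[:,0]+[355,135];print("top blue ellipse",cv2.fitEllipse(cv2.convexHull(p)))
f=sc["frame"].astype(int)[225:265,330:412];mk=(f[...,2]-f[...,0]>50).astype(np.uint8);ys,xs=np.nonzero(mk);print("scene blue",xs.min()+330,xs.max()+330,ys.max()+225)
c=np.array([.6289,-.124,.146]);R=hubR(-1.8463,.547,0)
for d in(0,.003,.006):
    e=np.array([c+R@np.array([.07*np.cos(t),.07*np.sin(t),d+.003]) for t in np.linspace(0,6.28,60)],)
    P=np.array([proj(tp,x) for x in e],np.float32);S=np.array([proj(sc,x-R[:,2]*.003) for x in e])
    print(d,cv2.fitEllipse(P),S.min(0),S.max(0))
```

```text
28.75 [0.4707 0.11   0.2605] [0.5831 0.203  1.2524]
disc [[{'location': [370.0, 245.0], 'p': 0.58}], [{'location': [383.7, 165.8], 'p': 0.63}]]
    (array([ 0.6334, -0.119 ,  0.1357]), np.float64(0.0029495053532859663))
hub_face [[{'location': [369.6, 245.1], 'p': 0.49}], [{'location': [385.6, 168.1], 'p': 0.48}]]
    (array([ 0.6277, -0.1227,  0.1403]), np.float64(0.000897941010111628))
lever_grip [[{'location': [319.1, 260.5], 'p': 0.73}], [{'location': [405.9, 224.0], 'p': 0.97}]]
    (array([ 0.4875, -0.1534,  0.1772]), np.float64(0.010713367598566495))
timer [[{'location': [246.3, 283.0], 'p': 0.72}], []]
white_bottle [[{'location': [312.3, 219.8], 'p': 0.63}], [{'location': [269.9, 173.6], 'p': 0.79}]]
    (array([0.643 , 0.1514, 0.0089]), np.float64(0.009572943818455316))
reagent_bottle [[{'location': [327.7, 239.2], 'p': 0.67}], [{'location': [303.7, 173.0], 'p': 0.6}]]
    (array([0.645 , 0.0635, 0.0032]), np.float64(0.009281690641779413))
kit_carton [[{'location': [222.2, 193.0], 'p': 0.85}], [{'location': [172.9, 259.5], 'p': 0.73}]]
    (array([0.4334, 0.3975, 0.0058]), np.float64(0.012639815448713605))
top blue ellipse ((385.5149841308594, 167.37989807128906), (53.899070739746094, 61.95320129394531), 50.595069885253906)
scene blue 331 402 249
0 ((387.00775146484375, 167.0732421875), (53.7320671081543, 62.306026458740234), 48.74310302734375) [338.7177 237.3963] [404.4688 250.2339]
0.003 ((386.5757141113281, 166.6421356201172), (53.80967712402344, 62.43858337402344), 48.667667388916016) [338.6427 236.1431] [404.4166 248.7761]
0.006 ((386.141845703125, 166.2091827392578), (53.88742446899414, 62.571720123291016), 48.59242630004883) [338.5676 234.889 ] [404.3644 247.3172]
```

```bash
python3 -c "
from workcell import r
print(r.finish_job())"
```

```text
the job is handed in; nothing more can be done
None
```

The tube rotator is ready and the job is handed in, at about 29 s of the 56 s limit. There is no verdict from the system.

**What I did:**
- **Lever:** I swung it over to its stop and let go. The platform stayed up by itself.
- **Hub:** I turned it about 16° to straight ahead by closing the fingers on its upper stud. The tool can only point down, so the disc had to go on square to the slope.
- **Disc:** I picked it up by its handle and pressed it on the stud tips to give it the platform's tilt. I then slid it over the studs, let go, and pressed once on the handle with 26 N.

**Last checks:**
- **Lever:** the grip was measured at 177 mm high, which is its height at the stop.
- **Disc:** after I let go, the picture showed brass through two of its holes and the disc flat on the hub. It gave only about 1 mm under the final press, and its outline fits the fully home position to about 1.5 pixels.
- **Other things:** both bottles and the carton were found where they started, within the networks' scatter. The timer showed only in the scene camera, in the same place. I did not check the spectacle case again; the arm went nowhere near it.

**Disagreements:** The wrist camera put the disc's tilt in the gripper at about 24°, but it went on freely and sat flat at 31°, so that reading was probably biased. The networks' own final points for the disc and hub face read 5 to 10 mm lower than my stud fit. I trusted the fit and the contact forces instead.

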